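Balance a swingarm leg on the spray post

TASK

The swingarm leg has to sit level on the single narrow saddle of the spray post, so it can be primed all round, but a steel insert hidden inside it puts its balance point somewhere off the middle. Lift the leg a little off its rests at trial points until you find where it balances, carry it level, never letting it tip steeply, and set it gently down in the saddle's groove at that point, so that it stays there level and at rest when you let go. Do not drop it or press it hard onto post or rests, and leave the can, jar, tape roll and sanding block alone.

Things in the scene. Friction and masses are not known exactly. Their poses are not given: they have to be found in the camera images.
- leg: Loose swingarm leg: straight white-primed box tube 380 mm long (x), 25 wide (y), 50 tall (z). Origin: middle of the tube's length and width, on its underside, z up. Mass 0.75 to 0.95 kg. A tight, unseen steel insert puts the centre of mass anywhere up to 95 mm either side of the origin along x; it stays put. Grip across the 25 mm width, in the upper half, to clear the saddle's lips.
- leg_bush (a point): End of the leg at its -x: centre of a 38 mm round, 46 mm wide cross bush, 192 mm from the leg's origin, 25 mm above its underside.
- leg_plate (a point): End of the leg at its +x: tip of a 10 mm thick slotted axle plate, 238 mm from the leg's origin, 25 mm above its underside.
- rests: Fixed plank (70 x 340 x 12 mm) with two uprights, 55 mm across, 18 mm thick, standing 140 mm either side of its middle along its y. The leg lies across their flat rubber tops, 60 mm above the table, its x roughly along this y. Origin: centre of the plank's underside, z up.
- post: Fixed steel spray post: 96 mm round foot, thin stem, on top one saddle with an open groove along its y, floor 110 mm above the table, only 22 mm long (y), 33 mm wide (x) between side lips 8 mm high and thick. The leg lies in it along y, either way round, and stays level only with its centre of mass over that floor. Origin: centre of the foot's underside, z up.
- can: Upright spray can, 65 mm diameter, 180 mm tall, loose; origin at the centre of its underside. To be left alone.
- tape: Roll of masking tape lying flat, 100 mm diameter, 24 mm tall, loose; origin at the centre of its underside. To be left alone.
- jar: Glass jar, 60 mm diameter, 70 mm tall, loose; origin at the centre of its underside. To be left alone.
- sander: Cork-faced sanding block, 110 x 60 x 34 mm, loose; origin at the centre of its underside. To be left alone.

How it is judged:
By the outcome, as a careful person would: the job done as asked, in the order asked, and still so for the second after the job is handed in, with the robot touching nothing.
It also fails if it takes over 72 s, if anything falls off the work surface, if the arm or the gripper's body presses on something with over 40 N, if the wrist force passes 120 N, or if a joint passes its speed limit or range.

ROBOT

A 7-joint arm with a two-finger parallel gripper is mounted at the origin on the work surface. World frame = base frame: x ahead of the robot, y to its left, z up, the work surface at z = 0. Lengths are in m, angles in rad, forces in N, time in s.
With the tool pointing down it reaches from about 0.4 to 0.85 m from the base axis. Payload 10.4 kg.
Tool frame: the origin (TCP) lies at the very end of the fingers, on their centre line; the grasp point (between the pads) lies 19 mm behind it; z points along the fingers, y is the direction in which the jaws open and shut (so a half turn about z gives the same grasp; the last joint's range is limited). The gripper opens to 85 mm and grips with 20 to 120 N. Pads are 22 mm wide; open, the fingers measure 114 mm over their backs; the gripper's body (76 mm by 85 mm) begins 54 mm behind the grasp point. The pads swing forward as they close: fully open they stand 13 mm farther back than shut.
Start: joints at [1.17, 0.332, -0.065, 1.46, 0.022, 1.35, -0.088], TCP at [0.231, -0.581, 0.231] pointing down, gripper open.
Joint ranges: [-2.6, 2.6], [-0.5, 2.12], [-1.47, 1.34], [0.16, 2.42], [-1.27, 4.41], [0.06, 2.06], [-2.6, 2.6]. Speed limits (rad/s): [2.22, 2.22, 2.79, 2.79, 3.14, 3.14, 3.14].

INTERFACE

Orientations are given as a unit quaternion [x, y, z, w].
In Python, from workcell import get_obs, camera, camera_info, hand_in gives the robot as it stands.
- The arm moves only by the tool move_arm, never from a script. Its argument "moves" is a list of rows, each a list of 3 entries, a list of its own where there are three numbers: the shift along the tool's x, y, z in units of 25 mm (1.0 is 25 mm), then the turn, a rotation vector about the tool's x, y, z in degrees, then the opening, from 0 (shut) to 1 (fully open). A call has 1 to 5 rows; each row shifts and turns the commanded pose from where the row before left it, along the tool's axes as they then stand; what a row does not reach is not made up. A row lasts 1/8 s, in which the tool goes at most 62.5 mm and 10.7 degrees, less where a joint would pass 70% of its speed; a pose out of reach is approached as far as the arm can. A call is refused whole if a number of a shift passes 1 or a number of a turn 10.7, either way. A call with a gripper value outside its range is refused whole. The fingers move at their own pace and stop on an object; "squeeze" is the grip in N (left out, the last holds). Time passes only in rows, so rows that do not move let the fingers close. It gives the time, the measured TCP pose, the force and the opening at its end, in the units of the state.
- get_obs(): the state, without advancing time (a new reading comes with each control period).
- camera(name): name is "scene" or "top" or "wrist"; returns the picture (400x640x3 uint8, red, green, blue); there is no depth.
- camera_info(name): a dict with "fx", "fy", "cx", "cy" (pixels), "origin" and "rotation" of the camera in the world. Camera axes: x right, y down, z forward; pixel columns grow to the right and rows downward; lengths in m; the calibration is good to about 2 mm. A picture is of the moment at which its call begins: read the wrist's pose just before it. camera_info takes no time and is no camera call; for the wrist camera it gives the pose at the moment of the call.
- hand_in(): hands the job in, once; it reports no verdict.
The state is a dict: "clock": time; "joint_pos": joint angles; "joint_velocities": joint speeds; "tau": joint torques, N m; "position": TCP position; "ee_rot": TCP orientation; "ft_force": force on the tool from outside, world axes, zero at the start; "torque": the same for the moment, N m; "grip_width": opening from 0.0 (shut) to 1.0 (fully open).
Only numpy, scipy, OpenCV 4.12 (cv2) and the standard library are available. Lean on these libraries where they do the work, as an engineer would, in place of code of your own. Each camera call takes 0.05 s, during which the arm holds its last target. There are 200 camera calls.

## Working session

There is one attempt and no reset: what is moved stays moved. The work goes in short steps, Python scripts to look and compute and a tool call to move; the robot and the scene stay as the last step left them, time stands still between calls to the robot, and variables do not carry over. Pictures are saved under pics/ and viewed, about 8 in all and at most 12, crops included, and the job is handed in when it is done.

Besides the shell and the picture viewer there is one more tool, called after "Emit:" as name(argument=value, ...), one argument or row to a line, values as JSON. move_arm: Moves the arm, as the interface text tells. Its arguments: {"type":"object","properties":{"moves":{"type":"array","items":{"type":"array"}},"squeeze":{"type":"number"}},"required":["moves"]}

```bash
mkdir -p pics; python3 - <<'E'
from workcell import *
import cv2,numpy as np
np.set_printoptions(precision=4,suppress=True)
print(get_obs())
for n in ["scene","top"]:
    cv2.imwrite(f"pics/{n}0.png",camera(n)[:,:,::-1]); print(n,camera_info(n))
E
```

```text
{'clock': 0.0, 'joint_pos': array([ 1.1704,  0.3329, -0.0647,  1.461 ,  0.0216,  1.3499, -0.0885]), 'joint_velocities': array([ 0.0009, -0.0013,  0.0013, -0.    , -0.0015,  0.0009, -0.0008]), 'tau': array([ -0.0002, -62.5443,   0.0494, -39.1606,   0.0163,   0.0101,
         0.    ]), 'position': array([ 0.2304, -0.5806,  0.2305]), 'ee_rot': array([ 0.9822,  0.1878, -0.0002, -0.0007]), 'ft_force': array([0.3133, 0.4653, 0.1819]), 'torque': array([-0.0232,  0.044 ,  0.0225]), 'grip_width': 0.9980706791382439}
scene {'fx': 437.54200377889134, 'fy': 437.54200377889134, 'cx': 319.67229347263316, 'cy': 198.83878174439556, 'origin': array([1.2062, 0.5572, 1.005 ]), 'rotation': array([ 0.3864,  0.8509, -0.3265, -0.1419])}
top {'fx': 517.1780214149092, 'fy': 517.1780214149092, 'cx': 324.79973131451135, 'cy': 199.26913353179788, 'origin': array([0.2919, 0.0047, 1.6865]), 'rotation': array([ 0.709 , -0.6994,  0.0659, -0.0614])}
```

View pics/top0.png

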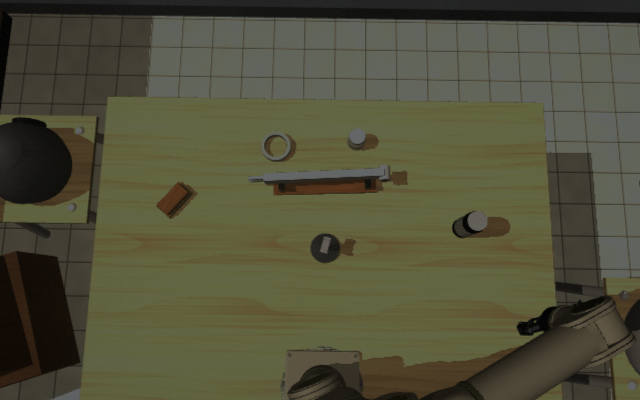

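View pics/scene0.png

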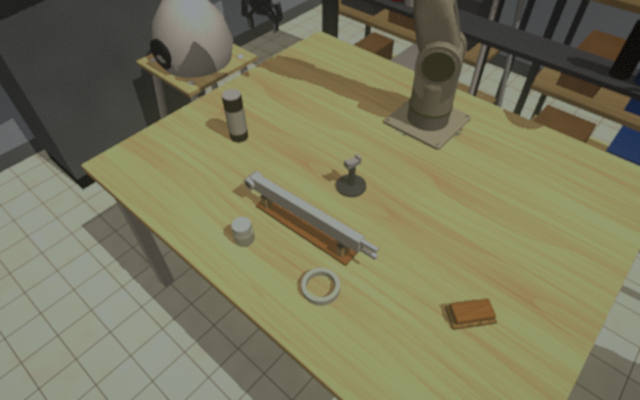

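Top view: leg from plate tip (250,179) to bush (388,174), post foot about (325,248) with saddle (325,243), jar (357,138), tape (276,146), can (470,225), sander (175,200). Scene view agrees. Now I'll measure the leg and post.

```bash
cat > h.py <<'E'
from workcell import *
import cv2,numpy as np
from scipy.spatial.transform import Rotation as R
np.set_printoptions(precision=4,suppress=True)
def hit(info,px,z):
    px=np.atleast_2d(np.asarray(px,float))
    d=np.c_[(px[:,0]-info["cx"])/info["fx"],(px[:,1]-info["cy"])/info["fy"],np.ones(len(px))]
    d=R.from_quat(info["rotation"]).apply(d); o=np.asarray(info["origin"])
    return o+d*((z-o[2])/d[:,2])[:,None]
def proj(info,p):
    c=R.from_quat(info["rotation"]).inv().apply(np.atleast_2d(p)-info["origin"])
    return np.c_[info["fx"]*c[:,0]/c[:,2]+info["cx"],info["fy"]*c[:,1]/c[:,2]+info["cy"]]
E
python3 - <<'E'
from h import *
i=camera_info("top"); im=cv2.imread("pics/top0.png")
hsv=cv2.cvtColor(im,cv2.COLOR_BGR2HSV)
m=((hsv[...,1]<60)&(hsv[...,2]>90)).astype(np.uint8); 
roi=np.zeros_like(m); roi[160:195,240:395]=1
n,l,s,c=cv2.connectedComponentsWithStats(m*roi); k=1+np.argmax(s[1:,4]); print("leg blob",s[k],c[k])
pts=np.argwhere(l==k)[:,::-1]; 
r=cv2.minAreaRect(pts.astype(np.float32)); print(r, hit(i,cv2.boxPoints(r),.11))
mid=[x for x in range(270,380,10)]
cen=[(x,pts[pts[:,0]==x,1].mean(),np.ptp(pts[pts[:,0]==x,1])+1) for x in mid if (pts[:,0]==x).any()]
print(np.c_[np.array(cen),hit(i,np.array(cen)[:,:2],.11)])
print("ends",hit(i,[[250,179],[388,174]],.085))
d=((hsv[...,2]<75)).astype(np.uint8); roi[:]=0; roi[228:268,305:342]=1
n,l,s,c=cv2.connectedComponentsWithStats(d*roi); k=1+np.argmax(s[1:,4]); print("foot",s[k],c[k],hit(i,c[k],.005))
print("saddle",hit(i,[325,243],.115),"jar",hit(i,[357,138],.07),"tape",hit(i,[276,146],.02),"can",hit(i,[478,220],.18),"sander",hit(i,[175,199],.034))
cv2.imwrite("pics/crop0.png",cv2.resize(im[125:270,235:400],None,fx=4.5,fy=4.5,interpolation=cv2.INTER_CUBIC)[:600])
E
```

```text
leg blob [248 165 140  16 978] [324.3395 173.7004]
((317.5106201171875, 172.61949157714844), (13.1006498336792, 139.21897888183594), 89.02068328857422) [[ 0.6777  0.2388  0.11  ]
 [ 0.6918 -0.1974  0.11  ]
 [ 0.6497 -0.1977  0.11  ]
 [ 0.6357  0.2364  0.11  ]]
[[270.     176.       7.       0.6506   0.1685   0.11  ]
 [280.     176.       7.       0.6511   0.1373   0.11  ]
 [290.     175.5      8.       0.6532   0.1061   0.11  ]
 [300.     175.       7.       0.6552   0.0749   0.11  ]
 [310.     174.5      8.       0.6573   0.0437   0.11  ]
 [320.     174.       7.       0.6594   0.0125   0.11  ]
 [330.     173.       7.       0.663   -0.0187   0.11  ]
 [340.     173.       7.       0.6635  -0.05     0.11  ]
 [350.     172.5      6.       0.6656  -0.0813   0.11  ]
 [360.     172.       7.       0.6676  -0.1126   0.11  ]
 [370.     172.       7.       0.6681  -0.1439   0.11  ]]
ends [[ 0.6457  0.234   0.085 ]
 [ 0.6684 -0.2035  0.085 ]]
foot [310 233  32  30 632] [325.4905 248.2658] [[ 0.4367 -0.0084  0.005 ]]
saddle [[ 0.4432 -0.0059  0.115 ]] jar [[ 0.7904 -0.1057  0.07  ]] tape [[0.7739 0.1611 0.02  ]] can [[ 0.5109 -0.4553  0.18  ]] sander [[0.587  0.4815 0.034 ]]
```

View pics/crop0.png

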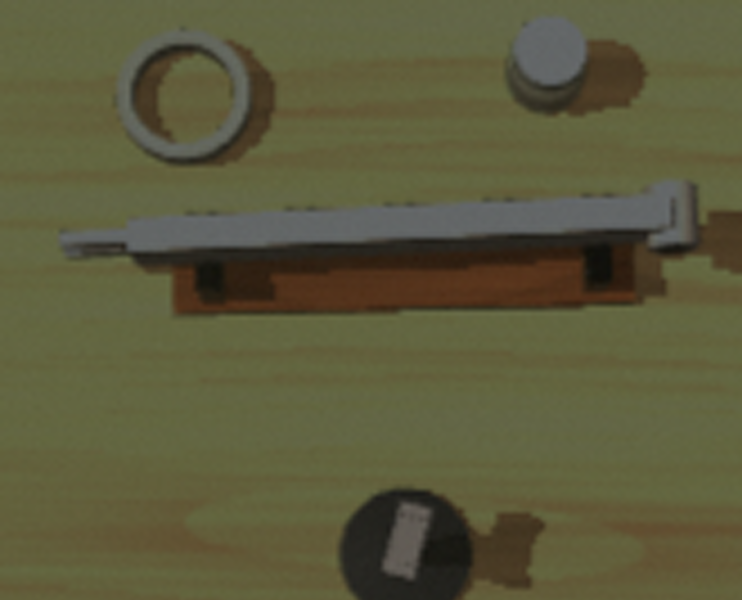

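Crop: leg is clean white, long axis heading about 93°. The saddle is a rectangle with corners about (400,500),(432,508),(415,580),(383,572) in the crop, so the groove heads about 76°. I'll write a row planner and go above for a wrist look.

```bash
cat >> h.py <<'E'
def head(q):
    x=R.from_quat(q).as_matrix()[:,0]; return np.degrees(np.arctan2(x[1],x[0]))
def plan(target,h,n,w):
    """print n rows (rounded) from the measured pose to target, tool-x heading h deg, tool down"""
    o=get_obs(); p=o["position"].copy(); r=R.from_quat(o["ee_rot"])
    h0=np.radians(h); T=R.from_matrix(np.c_[[np.cos(h0),np.sin(h0),0],[np.sin(h0),-np.cos(h0),0],[0,0,-1]])
    for k in range(n):
        s=np.round(r.inv().apply((np.array(target)-p)/(n-k))/.025,2)
        t=np.round((r.inv()*T).as_rotvec(degrees=True)/(n-k),1)
        if k%5==0: print()
        print([[*map(float,s)],[*map(float,t)],w],end=",")
        p=p+r.apply(s*.025); r=r*R.from_rotvec(t,degrees=True)
    print("\nend",p,head(r.as_quat()))
def st():
    o=get_obs(); print(o["clock"],o["position"],"head %.2f"%head(o["ee_rot"]),"zax",R.from_quat(o["ee_rot"]).as_matrix()[:,2],"F",o["ft_force"],"M",o["torque"],"g",o["grip_width"])
E
python3 -c "
from h import *
plan([.57,0,.33],90,25,.6)"
```

```text
[[0.85, -0.66, -0.16], [-0.0, -0.0, -2.7], 0.6],[[0.88, -0.62, -0.16], [-0.0, -0.0, -2.7], 0.6],[[0.91, -0.58, -0.16], [-0.0, -0.0, -2.7], 0.6],[[0.93, -0.54, -0.16], [-0.0, -0.0, -2.7], 0.6],[[0.96, -0.49, -0.16], [-0.0, -0.0, -2.7], 0.6],
[[0.98, -0.45, -0.16], [-0.0, -0.0, -2.7], 0.6],[[1.0, -0.4, -0.16], [-0.0, -0.0, -2.7], 0.6],[[1.02, -0.35, -0.16], [-0.0, -0.0, -2.7], 0.6],[[1.03, -0.31, -0.16], [-0.0, -0.0, -2.8], 0.6],[[1.05, -0.25, -0.16], [-0.0, -0.0, -2.7], 0.6],
[[1.06, -0.2, -0.16], [-0.0, -0.0, -2.8], 0.6],[[1.06, -0.15, -0.16], [-0.0, -0.0, -2.7], 0.6],[[1.07, -0.1, -0.16], [-0.0, -0.0, -2.8], 0.6],[[1.07, -0.05, -0.16], [-0.0, -0.0, -2.7], 0.6],[[1.08, -0.0, -0.16], [-0.0, -0.0, -2.8], 0.6],
[[1.07, 0.05, -0.16], [-0.0, -0.0, -2.7], 0.6],[[1.07, 0.1, -0.16], [-0.0, -0.0, -2.8], 0.6],[[1.07, 0.16, -0.15], [-0.0, -0.0, -2.7], 0.6],[[1.06, 0.2, -0.16], [-0.0, -0.0, -2.8], 0.6],[[1.04, 0.26, -0.15], [-0.0, -0.0, -2.7], 0.6],
[[1.03, 0.31, -0.16], [-0.0, -0.0, -2.8], 0.6],[[1.02, 0.35, -0.15], [-0.0, -0.0, -2.7], 0.6],[[1.0, 0.4, -0.16], [-0.0, -0.0, -2.8], 0.6],[[0.97, 0.45, -0.15], [-0.0, -0.0, -2.7], 0.6],[[0.96, 0.5, -0.16], [-0.0, -0.1, -2.8], 0.6],
end [0.57   0.0001 0.3301] 90.04846045679552
```

Emit:
move_arm(
  moves=[
    [[0.85,-0.66,-0.16],[0,0,-2.7],0.6],
    [[0.88,-0.62,-0.16],[0,0,-2.7],0.6],
    [[0.91,-0.58,-0.16],[0,0,-2.7],0.6],
    [[0.93,-0.54,-0.16],[0,0,-2.7],0.6],
    [[0.96,-0.49,-0.16],[0,0,-2.7],0.6],
  ],
)

```text
clock: 0.72
position: [0.2997, -0.4632, 0.2517]
ee_rot: [0.953, 0.304, 0.0, 0.0]
ft_force: [-0.3, 0.8, -0.4]
grip_width: 0.596
```

Emit:
move_arm(
  moves=[
    [[0.98,-0.45,-0.16],[0,0,-2.7],0.6],
    [[1,-0.4,-0.16],[0,0,-2.7],0.6],
    [[1,-0.35,-0.16],[0,0,-2.7],0.6],
    [[1,-0.3,-0.16],[0,0,-2.8],0.6],
    [[1,-0.25,-0.16],[0,0,-2.7],0.6],
  ],
)

```text
clock: 1.35
position: [0.366, -0.349, 0.2716]
ee_rot: [0.91, 0.414, 0.0, 0.0]
ft_force: [0.1, 0.0, 0.0]
grip_width: 0.603
```

Emit:
move_arm(
  moves=[
    [[1,-0.2,-0.16],[0,0,-2.8],0.6],
    [[1,-0.15,-0.16],[0,0,-2.7],0.6],
    [[1,-0.1,-0.16],[0,0,-2.8],0.6],
    [[1,-0.05,-0.16],[0,0,-2.7],0.6],
    [[1,0,-0.16],[0,0,-2.8],0.6],
  ],
)

```text
clock: 1.98
position: [0.429, -0.24, 0.2916]
ee_rot: [0.854, 0.52, 0.0, 0.0]
ft_force: [0.1, -0.2, -0.3]
grip_width: 0.597
```

Emit:
move_arm(
  moves=[
    [[1,0.05,-0.16],[0,0,-2.7],0.6],
    [[1,0.1,-0.16],[0,0,-2.8],0.6],
    [[1,0.16,-0.16],[0,0,-2.7],0.6],
    [[1,0.2,-0.16],[0,0,-2.8],0.6],
    [[1,0.26,-0.16],[0,0,-2.7],0.6],
  ],
)

```text
clock: 2.6
position: [0.4937, -0.1309, 0.3116]
ee_rot: [0.786, 0.619, 0.0, 0.0]
ft_force: [1.1, -0.5, -0.9]
grip_width: 0.601
```

Emit:
move_arm(
  moves=[
    [[1,0.31,-0.16],[0,0,-2.8],0.6],
    [[1,0.35,-0.16],[0,0,-2.7],0.6],
    [[1,0.4,-0.16],[0,0,-2.8],0.6],
    [[0.97,0.45,-0.16],[0,0,-2.7],0.6],
    [[0.96,0.5,-0.16],[0,0,-2.8],0.6],
  ],
)

```text
clock: 3.22
position: [0.5612, -0.0157, 0.3315]
ee_rot: [0.706, 0.708, 0.0, -0.0]
ft_force: [1.0, -0.3, -0.1]
grip_width: 0.599
```

```bash
python3 - <<'E'
from h import *
i=camera_info("wrist"); print(i)
im=camera("wrist")[:,:,::-1]; cv2.imwrite("pics/w1.png",im)
st()
print(proj(i,[[.66,0,.11],[.6457,.234,.085],[.668,-.2,.085],[.44,-.007,.11]]))
E
```

```text
{'fx': 287.7447296003077, 'fy': 287.7447296003077, 'cx': 317.07680168352334, 'cy': 199.8914529777166, 'origin': array([0.5614, 0.0555, 0.475 ]), 'rotation': array([0.9898, 0.0019, 0.0002, 0.1423])}
3.275 [ 0.5621 -0.0119  0.3318] head 90.59 zax [ 0.0009  0.002  -1.    ] F [-2.013   2.4    -1.2157] M [ 0.1568  0.1338 -0.0259] g 0.6057771717300845
[[394.5273 161.1886]
 [392.6325 -49.5499]
 [385.2656 287.37  ]
 [221.9662 166.0089]]
```

View pics/w1.png

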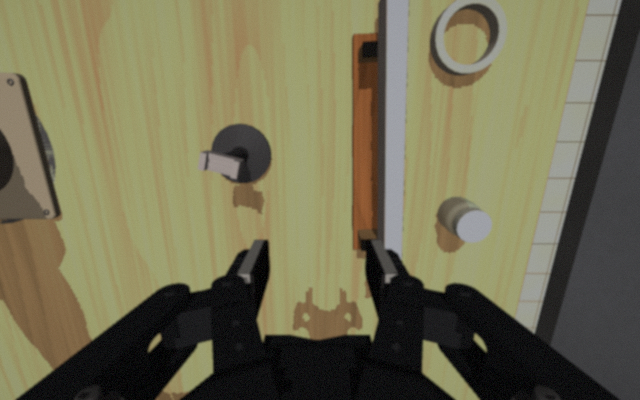

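Wrist view: leg top strip from x≈380 to 408 at full image height, saddle around (221,163), foot centre about (241,153). Measuring both.

```bash
python3 - <<'E'
from h import *
i={'fx':287.7447,'fy':287.7447,'cx':317.0768,'cy':199.8915,'origin':np.array([.5614,.0555,.475]),'rotation':[.9898,.0019,.0002,.1423]}
im=cv2.imread("pics/w1.png"); hsv=cv2.cvtColor(im,cv2.COLOR_BGR2HSV)
m=((hsv[...,1]<50)&(hsv[...,2]>110)).astype(np.uint8)
for v in (20,60,100,140,180,220):
    u=np.flatnonzero(m[v,360:425])+360
    if len(u): print(v,u.min(),u.max(),hit(i,[[u.min(),v],[u.max()+1,v],[(u.min()+u.max()+1)/2,v]],.11).round(4).tolist())
for s_,v_ in((70,110),(70,90)):
    mm=((hsv[...,1]<s_)&(hsv[...,2]>v_)).astype(np.uint8); r=np.zeros_like(mm); r[140:190,190:255]=1
    n,l,s,c=cv2.connectedComponentsWithStats(mm*r); k=1+np.argmax(s[1:,4]); P=np.argwhere(l==k)[:,::-1].astype(np.float32)
    w=hit(i,P,.116)[:,:2].astype(np.float32); q=cv2.minAreaRect(w); print("saddle",s[k],c[k],q,hit(i,c[k],.116))
d=(hsv[...,2]<75).astype(np.uint8); r=np.zeros_like(d); r[115:190,205:280]=1
n,l,s,c=cv2.connectedComponentsWithStats(d*r); k=1+np.argmax(s[1:,4])
P=np.argwhere(l==k)[:,::-1].astype(np.float32); (cc,rad)=cv2.minEnclosingCircle(P); print("foot",cc,rad,hit(i,cc,.008))
cv2.imwrite("pics/w1c.png",cv2.resize(im[115:195,190:290],None,fx=7,fy=7,interpolation=cv2.INTER_CUBIC))
E
```

```text
20 386 408 [[0.6379, 0.158, 0.11], [0.6636, 0.1581, 0.11], [0.6508, 0.1581, 0.11]]
60 386 407 [[0.6408, 0.1173, 0.11], [0.6663, 0.1174, 0.11], [0.6536, 0.1174, 0.11]]
100 386 406 [[0.644, 0.0736, 0.11], [0.6692, 0.0736, 0.11], [0.6566, 0.0736, 0.11]]
140 385 404 [[0.6461, 0.0264, 0.11], [0.671, 0.0265, 0.11], [0.6585, 0.0265, 0.11]]
180 385 403 [[0.6497, -0.0245, 0.11], [0.6743, -0.0244, 0.11], [0.662, -0.0244, 0.11]]
220 384 402 [[0.6522, -0.0796, 0.11], [0.6778, -0.0795, 0.11], [0.665, -0.0796, 0.11]]
saddle [206 153  33  26 551] [222.5917 165.1797] ((0.44247207045555115, -0.0053290873765945435), (0.02440420351922512, 0.03883819282054901), 74.80167388916016) [[ 0.4429 -0.0049  0.116 ]]
saddle [197 150  43  29 771] [218.2568 163.9546] ((0.43748635053634644, -0.0027643926441669464), (0.02891852892935276, 0.05146651342511177), 76.05581665039062) [[ 0.4376 -0.0034  0.116 ]]
foot (240.7270965576172, 153.37649536132812) 29.865947723388672 [[ 0.4383 -0.0038  0.008 ]]
```

View pics/w1c.png

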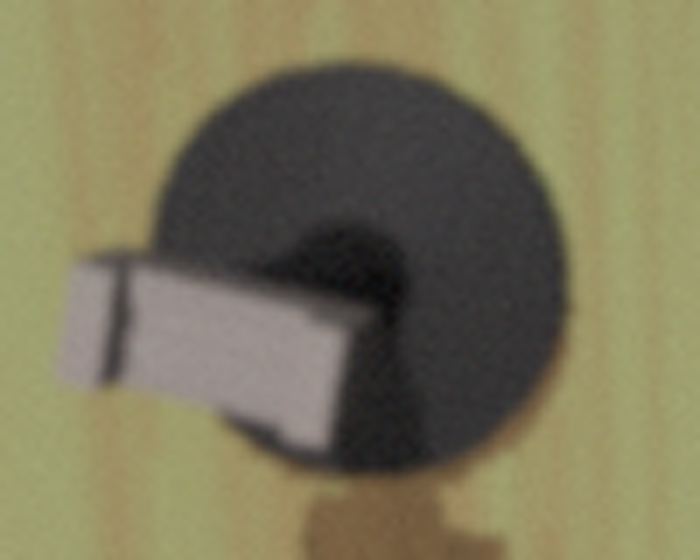

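Saddle centre ≈ (0.438, −0.004), groove heading ≈ 76°, and foot centre agrees. Leg centreline x = 0.660 − 0.06·y, heading 93.4°, width 25 mm as stated. Going to the first trial point, the leg's middle.

```bash
python3 -c "
from h import *
plan([.6602,0,.079],93.4,15,.6)"
```

```text
[[0.03, 0.26, 0.67], [0.0, -0.0, -0.2], 0.6],[[0.03, 0.26, 0.67], [0.0, -0.0, -0.2], 0.6],[[0.03, 0.26, 0.68], [0.0, -0.0, -0.2], 0.6],[[0.02, 0.26, 0.67], [0.0, -0.0, -0.2], 0.6],[[0.02, 0.26, 0.68], [0.0, -0.0, -0.2], 0.6],
[[0.02, 0.26, 0.67], [0.0, -0.0, -0.2], 0.6],[[0.02, 0.26, 0.68], [0.0, -0.0, -0.2], 0.6],[[0.02, 0.26, 0.67], [0.0, -0.0, -0.2], 0.6],[[0.02, 0.26, 0.68], [0.0, -0.0, -0.2], 0.6],[[0.02, 0.26, 0.67], [0.0, -0.0, -0.2], 0.6],
[[0.02, 0.27, 0.68], [0.0, -0.0, -0.2], 0.6],[[0.02, 0.26, 0.67], [0.0, -0.0, -0.2], 0.6],[[0.02, 0.27, 0.68], [0.0, -0.0, -0.1], 0.6],[[0.02, 0.26, 0.67], [0.0, -0.1, -0.2], 0.6],[[0.01, 0.27, 0.68], [0.1, -0.0, -0.1], 0.6],
end [ 0.6602 -0.      0.0789] 93.38819366650324
```

Emit:
move_arm(
  moves=[
    [[0.06,0.78,0.5],[0,0,-0.6],0.6],
    [[0.06,0.78,0.5],[0,0,-0.6],0.6],
    [[0.06,0.79,0.6],[0,0,-0.6],0.6],
    [[0.06,0.79,0.6],[0,0,-0.5],0.6],
    [[0.06,0.79,0.8],[0,0,-0.5],0.6],
  ],
)

```text
clock: 3.9
position: [0.6596, -0.0069, 0.2559]
ee_rot: [0.689, 0.725, 0.0, 0.0]
ft_force: [-0.4, -0.4, 0.4]
grip_width: 0.598
```

Emit:
move_arm(
  moves=[
    [[0,0,1],[0,0,0],0.6],
    [[0,0,1],[0,0,0],0.6],
    [[0,0,0.5],[0,0,0],0.6],
    [[0,0,0],[0,0,0],0.6],
    [[0,0,0],[0,0,0],0.6],
  ],
)

```text
clock: 4.53
position: [0.6589, -0.0075, 0.195]
ee_rot: [0.689, 0.725, 0.001, 0.001]
ft_force: [-0.2, 0.9, 0.0]
grip_width: 0.6
```

```bash
python3 -c "
from h import *
st()
camera('wrist');st()
im=camera('wrist')[:,:,::-1];cv2.imwrite('pics/w2.png',im);st()
plan([.6602,0,.079],93.4,5,.6)"
```

```text
4.525 [ 0.6589 -0.0075  0.195 ] head 92.86 zax [ 0.0016  0.     -1.    ] F [-0.2271  0.8699  0.0011] M [ 0.005   0.0314 -0.0121] g 0.5997806943839998
4.575 [ 0.659  -0.0076  0.1951] head 92.85 zax [ 0.0018 -0.0001 -1.    ] F [ 0.3346 -0.783   0.2652] M [ 0.0229  0.0027 -0.016 ] g 0.6022206839944457
4.625 [ 0.6589 -0.0076  0.195 ] head 92.85 zax [ 0.0017 -0.0001 -1.    ] F [-0.4225 -1.4629  0.8514] M [ 0.0031 -0.0164  0.0346] g 0.602042890207109

[[0.06, 0.01, 0.93], [0.0, 0.0, -0.1], 0.6],[[0.06, 0.01, 0.93], [0.0, 0.0, -0.1], 0.6],[[0.06, 0.01, 0.93], [0.0, 0.0, -0.1], 0.6],[[0.06, 0.01, 0.93], [0.0, 0.0, -0.1], 0.6],[[0.06, 0.02, 0.92], [0.1, 0.0, -0.2], 0.6],
end [ 0.6602 -0.0001  0.079 ] 93.44583969877092
```

View pics/w2.png

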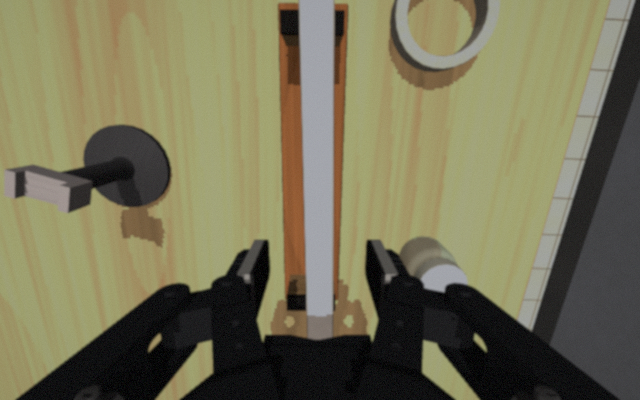

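The leg strip (x≈303–333) is centred between the fingers (267–370), and jar and tape are clear. Descending, gripping, then lifting slightly.

Emit:
move_arm(
  moves=[
    [[0.06,0.01,0.93],[0,0,-0.1],0.6],
    [[0.06,0.01,0.93],[0,0,-0.1],0.6],
    [[0.06,0.01,0.93],[0,0,-0.1],0.6],
    [[0.06,0.01,0.93],[0,0,-0.1],0.6],
    [[0.06,0.02,0.9],[0,0,-0.1],0.6],
  ],
)

```text
clock: 5.25
position: [0.6599, -0.0002, 0.0781]
ee_rot: [0.686, 0.727, 0.0, 0.001]
ft_force: [0.4, 0.9, 0.6]
grip_width: 0.597
```

Emit:
move_arm(
  moves=[
    [[0,0,0],[0,0,0],0.1],
    [[0,0,0],[0,0,0],0.1],
    [[0,0,0],[0,0,0],0.1],
    [[0,0,0],[0,0,0],0.1],
    [[0,0,0],[0,0,0],0.1],
  ],
  squeeze=70,
)

```text
clock: 5.88
position: [0.6596, -0.0002, 0.0786]
ee_rot: [0.686, 0.727, 0.0, 0.0]
ft_force: [-0.7, 0.9, -2.6]
grip_width: 0.282
```

```bash
python3 -c "
from h import *
st()
for k in range(3): camera('wrist');st()
"
```

```text
5.875 [ 0.6596 -0.0002  0.0786] head 93.35 zax [ 0.0004 -0.0001 -1.    ] F [-0.6603  0.9327 -2.607 ] M [0.0921 0.2752 0.0874] g 0.2821077940276419
5.925 [ 0.6596 -0.0002  0.0786] head 93.35 zax [ 0.0004 -0.0001 -1.    ] F [-0.331   0.8274 -1.8254] M [0.142  0.2914 0.0331] g 0.28265312977115264
5.975 [ 0.6596 -0.0002  0.0786] head 93.35 zax [ 0.0003 -0.0001 -1.    ] F [-1.0863  0.0935 -1.7876] M [0.0999 0.2952 0.0418] g 0.28116338670285185
6.025 [ 0.6596 -0.0001  0.0786] head 93.34 zax [ 0.0003 -0.0001 -1.    ] F [-1.3986  0.2762 -0.6585] M [0.0519 0.3548 0.0345] g 0.282955480677312
```

Gripped (opening 0.282 ≈ 24–25 mm). Lift 5 mm slowly and read the wrist.

Emit:
move_arm(
  moves=[
    [[0,0,-0.05],[0,0,0],0.1],
    [[0,0,-0.05],[0,0,0],0.1],
    [[0,0,-0.05],[0,0,0],0.1],
    [[0,0,-0.05],[0,0,0],0.1],
    [[0,0,0],[0,0,0],0.1],
  ],
)

```text
clock: 6.65
position: [0.6595, -0.0003, 0.0834]
ee_rot: [0.686, 0.727, 0.0, 0.0]
ft_force: [-0.5, 0.1, -8.5]
grip_width: 0.278
```

```bash
python3 -c "
from h import *
st()
for k in range(5): im=camera('wrist');st()
cv2.imwrite('pics/w3.png',im[:,:,::-1])
"
```

```text
6.65 [ 0.6595 -0.0003  0.0834] head 93.34 zax [ 0.0002 -0.0002 -1.    ] F [-0.5076  0.1125 -8.5252] M [-0.5613 -0.0535 -0.0357] g 0.2782823234658348
6.7 [ 0.6595 -0.0003  0.0833] head 93.34 zax [ 0.0001 -0.0002 -1.    ] F [-0.0827  0.1503 -7.0091] M [-0.5916 -0.0322  0.0125] g 0.2770668782351757
6.75 [ 0.6595 -0.0002  0.0833] head 93.35 zax [ 0.     -0.0001 -1.    ] F [ 0.0252 -0.3884 -8.2659] M [-0.5773 -0.0729 -0.0237] g 0.283006479064047
6.8 [ 0.6595 -0.0002  0.0833] head 93.35 zax [-0.     -0.0002 -1.    ] F [-0.81   -0.2028 -6.9375] M [-0.6144 -0.0634 -0.0568] g 0.2846790107131555
6.85 [ 0.6594 -0.0002  0.0832] head 93.35 zax [-0.0001 -0.0001 -1.    ] F [-0.354  -0.2402 -8.3083] M [-0.5543 -0.0162  0.0132] g 0.28040752772952904
6.9 [ 0.6594 -0.0002  0.0832] head 93.35 zax [-0.0001 -0.0001 -1.    ] F [ 0.0333  0.3069 -8.6298] M [-0.6141 -0.0371 -0.057 ] g 0.28202587363208753
```

Load ≈ 7.9 N, Mx ≈ −0.585 N·m, so the balance point is ≈ +73 mm toward the plate. Set back down and regrip 72 mm along.

Emit:
move_arm(
  moves=[
    [[0,0,0.05],[0,0,0],0.1],
    [[0,0,0.05],[0,0,0],0.1],
    [[0,0,0.05],[0,0,0],0.1],
    [[0,0,0.05],[0,0,0],0.1],
    [[0,0,0],[0,0,0],0.1],
  ],
)

```text
clock: 7.52
position: [0.6597, -0.0004, 0.0787]
ee_rot: [0.686, 0.727, 0.0, 0.0]
ft_force: [-1.0, -1.3, -2.9]
grip_width: 0.282
```

Emit:
move_arm(
  moves=[
    [[0,0,0],[0,0,0],0.5],
    [[0,0,0],[0,0,0],0.5],
    [[0,0,0],[0,0,0],0.5],
    [[0.5,0,0],[0,0,0],0.5],
    [[0.5,0,0],[0,0,0],0.5],
  ],
)

```text
clock: 8.15
position: [0.6579, 0.0262, 0.0784]
ee_rot: [0.686, 0.728, 0.0, -0.0]
ft_force: [0.2, 0.3, -0.4]
grip_width: 0.497
```

Emit:
move_arm(
  moves=[
    [[0.6,0,0],[0,0,0],0.5],
    [[0.6,0,0],[0,0,0],0.5],
    [[0.4,0,0],[0,0,0],0.5],
    [[0.3,0,0],[0,0,0],0.5],
    [[0,0,0],[0,0,0],0.5],
  ],
)

```text
clock: 8.78
position: [0.6552, 0.0728, 0.0783]
ee_rot: [0.686, 0.728, 0.0, -0.0]
ft_force: [-0.4, 0.1, -0.9]
grip_width: 0.503
```

```bash
python3 -c "
from h import *
st(); camera('wrist'); st(); im=camera('wrist'); st(); cv2.imwrite('pics/w4.png',im[:,:,::-1])
o=get_obs();y=o['position'][1]
plan([.6602-.0598*y,.0725,.079],93.4,2,.5)
"
```

```text
8.775 [0.6552 0.0728 0.0783] head 93.39 zax [ 0.  0. -1.] F [-0.3926  0.1235 -0.8891] M [ 0.0192 -0.0198  0.0046] g 0.5028564090417418
8.825 [0.6553 0.072  0.0783] head 93.34 zax [ 0.     -0.0003 -1.    ] F [ 0.7054 -0.4078  0.1632] M [-0.0518 -0.0047  0.0266] g 0.5017861103740359
8.875 [0.6554 0.0716 0.0783] head 93.32 zax [ 0.     -0.0005 -1.    ] F [0.1489 0.1742 0.7303] M [ 0.0277 -0.0063  0.0154] g 0.497939595009078

[[0.02, 0.01, -0.01], [0.0, 0.0, -0.0], 0.5],[[0.01, 0.01, -0.02], [0.0, 0.0, -0.1], 0.5],
end [0.6558 0.0724 0.079 ] 93.41618824469528
```

View pics/w4.png

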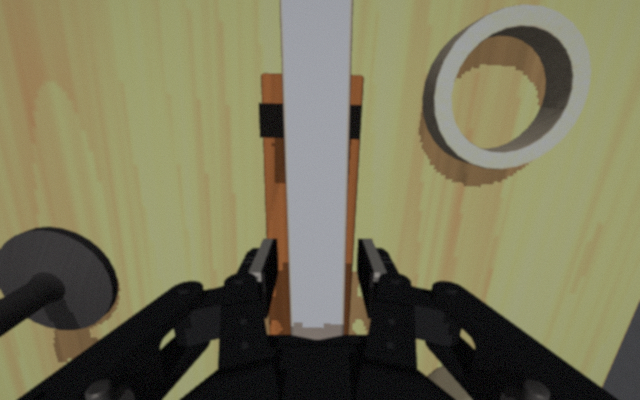

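The leg is centred between the fingers (pads ~275 and ~362), still on both rests. Grip and lift.

Emit:
move_arm(
  moves=[
    [[0,0,0],[0,0,0],0.1],
    [[0,0,0],[0,0,0],0.1],
    [[0,0,0],[0,0,0],0.1],
    [[0,0,0],[0,0,0],0.1],
    [[0,0,-0.05],[0,0,0],0.1],
  ],
)

```text
clock: 9.5
position: [0.6546, 0.0721, 0.0786]
ee_rot: [0.686, 0.727, -0.001, -0.001]
ft_force: [-0.2, 0.7, -7.5]
grip_width: 0.281
```

Emit:
move_arm(
  moves=[
    [[0,0,-0.05],[0,0,0],0.1],
    [[0,0,-0.05],[0,0,0],0.1],
    [[0,0,-0.05],[0,0,0],0.1],
    [[0,0,-0.05],[0,0,0],0.1],
    [[0,0,0],[0,0,0],0.1],
  ],
)

```text
clock: 10.12
position: [0.6553, 0.0722, 0.0847]
ee_rot: [0.686, 0.727, 0.0, 0.0]
ft_force: [-0.6, 0.2, -8.6]
grip_width: 0.281
```

```bash
python3 -c "
from h import *
st()
A=[]
for k in range(12): camera('wrist');o=get_obs();A.append(np.r_[o['ft_force'],o['torque']])
A=np.array(A);print(A.mean(0),A.std(0)/12**.5); st(); print('offset',A[:,3].mean()/A[:,2].mean())
cv2.imwrite('pics/s5.png',camera('scene')[:,:,::-1])
"
```

```text
10.125 [0.6553 0.0722 0.0847] head 93.35 zax [ 0.0003 -0.0001 -1.    ] F [-0.5503  0.177  -8.6116] M [ 0.0062 -0.0246 -0.0151] g 0.28084055322584955
[ 0.068   0.1979 -7.7768 -0.0343 -0.001  -0.0105] [0.1319 0.1227 0.1414 0.0083 0.0064 0.007 ]
10.725 [0.6553 0.0722 0.0846] head 93.35 zax [ 0.0001 -0.0001 -1.    ] F [ 0.8576 -0.0727 -8.2925] M [-0.0082  0.0096  0.0121] g 0.27940478486526693
offset 0.004416063326722011
```

Second trial: weight ≈ 7.8 N, residual offset +4.4 ± 1 mm, so the centre of mass is ~76 mm from the origin (first estimate 73). It is held essentially balanced, so I'll put the grasp point 4 mm bush-side of the saddle centre. Raise, carry, turn to 76°.

```bash
python3 -c "
from h import *
plan([.437,-.008,.185],76,25,.1)"
```

```text
[[-0.11, -0.36, -0.16], [0.0, 0.0, 0.7], 0.1],[[-0.11, -0.35, -0.16], [0.0, 0.0, 0.7], 0.1],[[-0.12, -0.35, -0.16], [0.0, 0.0, 0.7], 0.1],[[-0.12, -0.35, -0.16], [0.0, 0.0, 0.7], 0.1],[[-0.12, -0.35, -0.16], [0.0, 0.0, 0.7], 0.1],
[[-0.13, -0.35, -0.16], [0.0, 0.0, 0.7], 0.1],[[-0.13, -0.35, -0.16], [0.0, 0.0, 0.7], 0.1],[[-0.14, -0.35, -0.16], [0.0, 0.0, 0.7], 0.1],[[-0.14, -0.34, -0.16], [0.0, 0.0, 0.7], 0.1],[[-0.15, -0.34, -0.16], [0.0, 0.0, 0.7], 0.1],
[[-0.15, -0.34, -0.16], [0.0, 0.0, 0.7], 0.1],[[-0.15, -0.34, -0.16], [0.0, 0.0, 0.7], 0.1],[[-0.16, -0.34, -0.16], [0.0, 0.0, 0.7], 0.1],[[-0.16, -0.33, -0.16], [0.0, 0.0, 0.7], 0.1],[[-0.17, -0.33, -0.16], [0.0, 0.0, 0.7], 0.1],
[[-0.17, -0.33, -0.16], [0.0, 0.0, 0.7], 0.1],[[-0.18, -0.33, -0.16], [0.0, 0.0, 0.7], 0.1],[[-0.18, -0.33, -0.16], [0.0, 0.0, 0.7], 0.1],[[-0.18, -0.32, -0.16], [0.0, 0.0, 0.7], 0.1],[[-0.19, -0.32, -0.16], [0.0, 0.0, 0.7], 0.1],
[[-0.19, -0.32, -0.16], [0.0, 0.0, 0.7], 0.1],[[-0.19, -0.32, -0.16], [0.0, 0.0, 0.7], 0.1],[[-0.2, -0.32, -0.17], [0.0, 0.0, 0.6], 0.1],[[-0.2, -0.31, -0.16], [0.0, 0.0, 0.7], 0.1],[[-0.21, -0.31, -0.17], [0.0, 0.0, 0.6], 0.1],
end [ 0.437 -0.008  0.185] 76.04730902509549
```

View pics/s5.png

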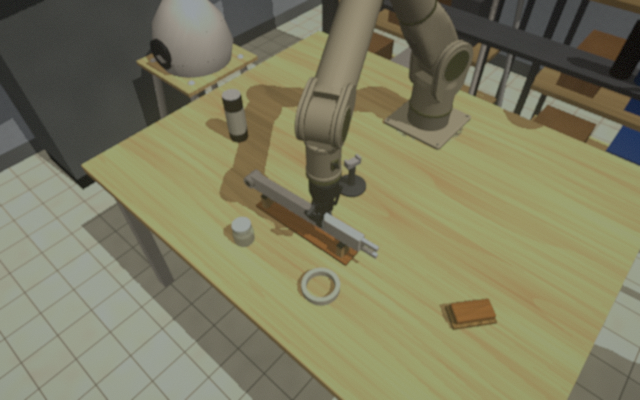

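Scene: leg held level, clear of the rests, everything else undisturbed.

Emit:
move_arm(
  moves=[
    [[0,0,-0.3],[0,0,0],0.1],
    [[0,0,-0.6],[0,0,0],0.1],
    [[0,0,-0.8],[0,0,0],0.1],
    [[0,0,-0.8],[0,0,0],0.1],
    [[0,0,-0.6],[0,0,0],0.1],
  ],
)

```text
clock: 11.4
position: [0.6557, 0.0724, 0.1643]
ee_rot: [0.686, 0.727, 0.001, 0.001]
ft_force: [0.8, 0.3, -8.6]
grip_width: 0.281
```

Emit:
move_arm(
  moves=[
    [[-0.11,-0.36,-0.3],[0,0,0.7],0.1],
    [[-0.11,-0.35,-0.2],[0,0,0.7],0.1],
    [[-0.12,-0.35,-0.2],[0,0,0.7],0.1],
    [[-0.12,-0.35,-0.1],[0,0,0.7],0.1],
    [[-0.12,-0.35,-0.1],[0,0,0.7],0.1],
  ],
)

```text
clock: 12.02
position: [0.611, 0.0559, 0.1845]
ee_rot: [0.708, 0.706, -0.0, -0.0]
ft_force: [-0.5, -0.2, -8.0]
grip_width: 0.281
```

Emit:
move_arm(
  moves=[
    [[-0.13,-0.35,0],[0,0,0.7],0.1],
    [[-0.13,-0.35,0],[0,0,0.7],0.1],
    [[-0.14,-0.35,0],[0,0,0.7],0.1],
    [[-0.14,-0.34,0],[0,0,0.7],0.1],
    [[-0.15,-0.34,0],[0,0,0.7],0.1],
  ],
)

```text
clock: 12.65
position: [0.5675, 0.0399, 0.1846]
ee_rot: [0.73, 0.684, -0.0, 0.0]
ft_force: [0.2, -0.1, -7.1]
grip_width: 0.284
```

Emit:
move_arm(
  moves=[
    [[-0.15,-0.34,0],[0,0,0.7],0.1],
    [[-0.15,-0.34,0],[0,0,0.7],0.1],
    [[-0.16,-0.34,0],[0,0,0.7],0.1],
    [[-0.16,-0.33,0],[0,0,0.7],0.1],
    [[-0.17,-0.33,0],[0,0,0.7],0.1],
  ],
)

```text
clock: 13.28
position: [0.5239, 0.024, 0.1846]
ee_rot: [0.75, 0.661, 0.0, 0.0]
ft_force: [0.4, -0.5, -7.6]
grip_width: 0.281
```

Emit:
move_arm(
  moves=[
    [[-0.17,-0.33,0],[0,0,0.7],0.1],
    [[-0.18,-0.33,0],[0,0,0.7],0.1],
    [[-0.18,-0.33,0],[0,0,0.7],0.1],
    [[-0.18,-0.32,0],[0,0,0.7],0.1],
    [[-0.19,-0.32,0],[0,0,0.7],0.1],
  ],
)

```text
clock: 13.9
position: [0.4803, 0.0078, 0.1846]
ee_rot: [0.77, 0.638, 0.0, 0.0]
ft_force: [-0.0, -0.3, -7.7]
grip_width: 0.282
```

Emit:
move_arm(
  moves=[
    [[-0.19,-0.32,0],[0,0,0.7],0.1],
    [[-0.19,-0.32,0],[0,0,0.7],0.1],
    [[-0.2,-0.32,0],[0,0,0.6],0.1],
    [[-0.2,-0.31,0],[0,0,0.7],0.1],
    [[-0.21,-0.31,0],[0,0,0.6],0.1],
  ],
)

```text
clock: 14.52
position: [0.4365, -0.0082, 0.1846]
ee_rot: [0.788, 0.616, 0.0, 0.0]
ft_force: [0.2, -0.9, -8.1]
grip_width: 0.284
```

```bash
python3 -c "
from h import *
A=[]
for k in range(8): camera('top');o=get_obs();A.append(np.r_[o['ft_force'],o['torque']])
A=np.array(A);a=A.mean(0);print(a);st()
h=np.radians(head(get_obs()['ee_rot']));d=np.array([np.cos(h),np.sin(h)])
# M=(ry Fz, -rx Fz)
r=np.array([-a[4],a[3]])/a[2];print('along leg',r@d,'across',r@[d[1],-d[0]])
plan([.437,-.008,.14],76,5,.1)
im=camera('scene')[:,:,::-1];cv2.imwrite('pics/s6.png',cv2.resize(im[80:290,200:480],None,fx=2.8,fy=2.8,interpolation=cv2.INTER_CUBIC))
"
```

```text
[-0.2904  0.1365 -7.8911 -0.0547  0.0199  0.0222]
14.925 [ 0.4372 -0.0078  0.1846] head 76.07 zax [ 0.0001  0.0002 -1.    ] F [ 0.6624  0.0509 -8.4127] M [-0.0624  0.0325 -0.0007] g 0.2828569060978617
along leg 0.007335867105717614 across 0.0007802313220926405

[[-0.0, -0.0, 0.36], [0.0, -0.0, 0.0], 0.1],[[-0.0, -0.0, 0.36], [0.0, -0.0, 0.0], 0.1],[[-0.0, -0.0, 0.35], [0.0, -0.0, 0.0], 0.1],[[-0.0, -0.0, 0.36], [0.0, -0.0, 0.0], 0.1],[[-0.01, -0.01, 0.35], [0.0, -0.0, 0.1], 0.1],
end [ 0.4369 -0.008   0.1401] 75.96572430993918
```

View pics/s6.png

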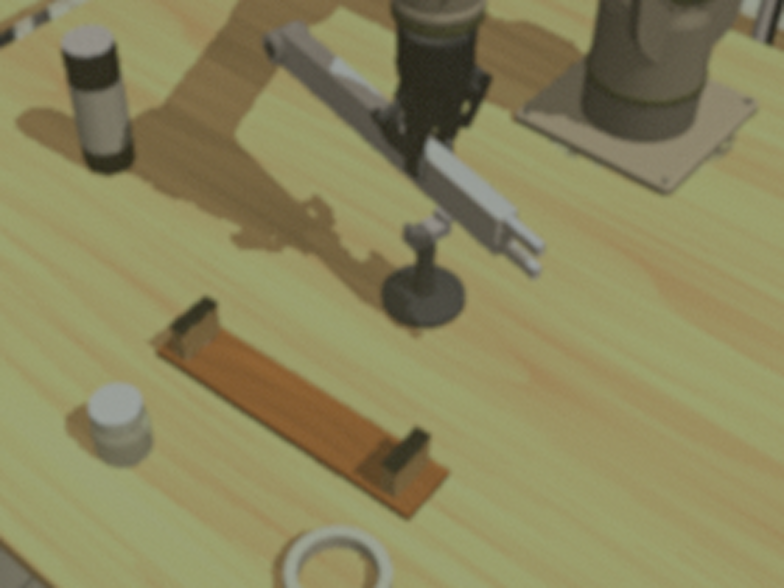

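Leg level above the saddle; moment now says +7.3 mm, and pooled it is ≈ 5.5 mm. I'll aim the grasp at (0.4367, −0.0093), so a shift of −1.5 mm along the leg, and lower to just above the lips.

Emit:
move_arm(
  moves=[
    [[-0.06,0,0.3],[0,0,0],0.1],
    [[0,0,0.4],[0,0,0],0.1],
    [[0,0,0.4],[0,0,0],0.1],
    [[0,0,0.4],[0,0,0],0.1],
    [[0,0,0.2],[0,0,0],0.1],
  ],
)

```text
clock: 15.6
position: [0.4363, -0.0094, 0.1412]
ee_rot: [0.788, 0.616, -0.0, -0.0]
ft_force: [0.1, 0.5, -8.6]
grip_width: 0.28
```

```bash
python3 -c "
from h import *
im=camera('wrist')[:,:,::-1];st();im2=camera('scene')[:,:,::-1]
a=cv2.resize(im2[130:220,290:420],(780,540),interpolation=cv2.INTER_CUBIC);cv2.imwrite('pics/s7.png',a)
cv2.imwrite('pics/w7.png',im)"
```

```text
15.65 [ 0.4362 -0.0094  0.1409] head 76.05 zax [-0.0013  0.0002 -1.    ] F [-0.3969 -0.0017 -8.5191] M [-0.0288  0.113   0.0262] g 0.27910470841319013
```

View pics/s7.png

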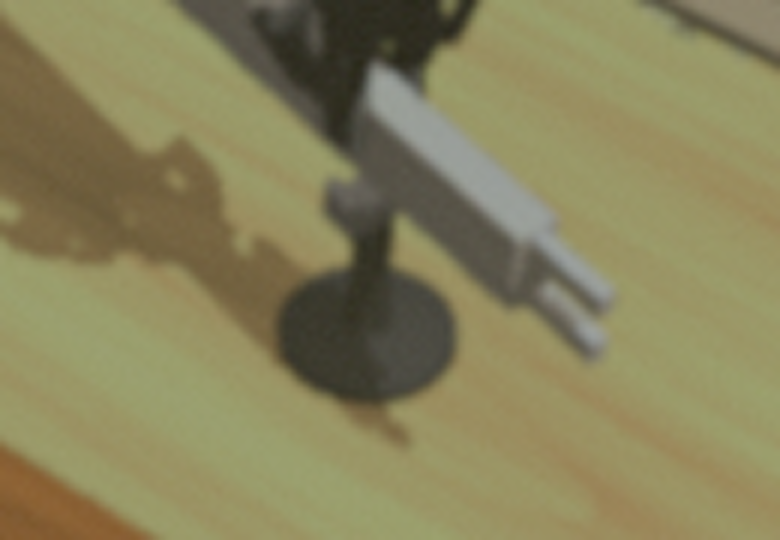

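Near lip (350,200) is just outside the leg's side, leg level above the groove. Lowering slowly, watching force.

Emit:
move_arm(
  moves=[
    [[0,0.02,0.08],[0,0,0],0.1],
    [[0,0,0.08],[0,0,0],0.1],
    [[0,0,0.08],[0,0,0],0.1],
    [[0,0,0.06],[0,0,0],0.1],
    [[0,0,0],[0,0,0],0.1],
  ],
)

```text
clock: 16.32
position: [0.4371, -0.0096, 0.1345]
ee_rot: [0.788, 0.616, -0.0, -0.0]
ft_force: [0.9, -0.2, -8.3]
grip_width: 0.281
```

```bash
python3 -c "
from h import *
st()
for k in range(3): im=camera('scene');st()
"
```

```text
16.325 [ 0.4371 -0.0096  0.1345] head 76.04 zax [-0.0001 -0.     -1.    ] F [ 0.9136 -0.2103 -8.2757] M [-0.014   0.0365 -0.0077] g 0.28130429453291916
16.375 [ 0.4372 -0.0096  0.1345] head 76.05 zax [ 0. -0. -1.] F [-0.7604  0.1792 -8.6218] M [-0.0509 -0.0286 -0.0249] g 0.27753544522550866
16.425 [ 0.4372 -0.0096  0.1346] head 76.05 zax [ 0.0001 -0.0001 -1.    ] F [-0.1145 -0.3176 -7.7506] M [-0.0363 -0.0207  0.03  ] g 0.28175544196014074
16.475 [ 0.4372 -0.0096  0.1346] head 76.05 zax [ 0.0002 -0.0001 -1.    ] F [ 0.0023 -0.0978 -8.5938] M [-0.0418  0.0285  0.0316] g 0.28256419678410416
```

Emit:
move_arm(
  moves=[
    [[0,0,0.05],[0,0,0],0.1],
    [[0,0,0.05],[0,0,0],0.1],
    [[0,0,0.04],[0,0,0],0.1],
    [[0,0,0.04],[0,0,0],0.1],
    [[0,0,0],[0,0,0],0.1],
  ],
)

```text
clock: 17.1
position: [0.4371, -0.0096, 0.13]
ee_rot: [0.788, 0.616, -0.0, -0.0]
ft_force: [0.2, 1.0, -8.0]
grip_width: 0.28
```

Emit:
move_arm(
  moves=[
    [[0,0,0.02],[0,0,0],0.1],
    [[0,0,0.02],[0,0,0],0.1],
    [[0,0,0],[0,0,0],0.1],
  ],
)

```text
clock: 17.48
position: [0.4371, -0.0096, 0.129]
ee_rot: [0.788, 0.616, -0.0, 0.0]
ft_force: [-0.0, 0.2, -8.5]
grip_width: 0.279
```

```bash
python3 -c "
from h import *
for k in range(4): im=camera('scene');st()
"
```

```text
17.525 [ 0.4371 -0.0096  0.129 ] head 76.05 zax [ 0. -0. -1.] F [-0.2661  0.0354 -7.5719] M [-0.0612  0.0532  0.0027] g 0.2825992574370322
17.575 [ 0.4371 -0.0096  0.1291] head 76.05 zax [ 0.     -0.0001 -1.    ] F [-0.7814 -0.0245 -7.3916] M [ 0.0194 -0.0101 -0.0147] g 0.2824588818296756
17.625 [ 0.4372 -0.0096  0.1291] head 76.05 zax [ 0.0001 -0.0001 -1.    ] F [-0.5911  0.7223 -8.2844] M [-0.0163  0.0038  0.0106] g 0.2828823321473669
17.675 [ 0.4372 -0.0096  0.1291] head 76.05 zax [ 0.     -0.0001 -1.    ] F [ 0.5072 -0.6768 -7.3154] M [-0.0517 -0.0258 -0.0368] g 0.2805206448244014
```

Emit:
move_arm(
  moves=[
    [[0,0,0.02],[0,0,0],0.1],
    [[0,0,0.02],[0,0,0],0.1],
    [[0,0,0],[0,0,0],0.1],
  ],
)

```text
clock: 18.05
position: [0.4372, -0.0096, 0.1284]
ee_rot: [0.788, 0.616, -0.0, 0.0]
ft_force: [-2.9, -0.4, -1.2]
grip_width: 0.281
```

```bash
python3 -c "
from h import *
for k in range(3): im=camera('scene');st()
"
```

```text
18.1 [ 0.4372 -0.0096  0.1284] head 76.05 zax [ 0.0001 -0.0003 -1.    ] F [-3.457  -0.8414 -0.4872] M [-0.0133  0.8022  0.0147] g 0.2794458560829296
18.15 [ 0.4372 -0.0096  0.1283] head 76.05 zax [ 0.0001 -0.0002 -1.    ] F [-2.5975  0.482   0.7834] M [-0.0466  0.8774 -0.0349] g 0.2817276267918889
18.2 [ 0.4372 -0.0096  0.1284] head 76.04 zax [ 0.0001 -0.0002 -1.    ] F [-4.0254 -0.2126  0.9483] M [ 0.016   0.8863 -0.0218] g 0.2786754681937308
```

Contact at exactly the expected height (underside at 0.110), weight taken over, with ~3 N sideways. Relieve slightly, then open just a little so the fingers remain as a guard.

Emit:
move_arm(
  moves=[
    [[0,-0.02,0],[0,0,0],0.1],
    [[0,0,0],[0,0,0],0.1],
    [[0,0,0],[0,0,0],0.3],
    [[0,0,0],[0,0,0],0.33],
    [[0,0,0],[0,0,0],0.36],
  ],
  squeeze=20,
)

```text
clock: 18.82
position: [0.4368, -0.0094, 0.1282]
ee_rot: [0.788, 0.616, 0.0, 0.0]
ft_force: [-0.1, -0.2, -0.4]
grip_width: 0.359
```

Emit:
move_arm(
  moves=[
    [[0,0,0],[0,0,0],0.38],
    [[0,0,0],[0,0,0],0.4],
    [[0,0,0],[0,0,0],0.4],
    [[0,0,0],[0,0,0],0.4],
    [[0,0,0],[0,0,0],0.4],
  ],
)

```text
clock: 19.45
position: [0.4367, -0.0095, 0.1281]
ee_rot: [0.788, 0.616, 0.0, 0.0]
ft_force: [0.4, -0.6, -0.1]
grip_width: 0.398
```

```bash
python3 -c "
from h import *
st()
for k in range(6): im=camera('scene')[:,:,::-1]
st()
cv2.imwrite('pics/s8.png',cv2.resize(im[70:200,270:420],(780,600),interpolation=cv2.INTER_CUBIC))
"
```

```text
19.45 [ 0.4367 -0.0095  0.1281] head 76.05 zax [ 0. -0. -1.] F [ 0.3895 -0.6118 -0.0517] M [ 0.0103 -0.0416  0.0102] g 0.39751297631207066
19.75 [ 0.4367 -0.0095  0.1281] head 76.05 zax [ 0.     -0.0001 -1.    ] F [-0.415   0.8749  0.4032] M [-0.0244  0.0067  0.0453] g 0.4034118531685621
```

View pics/s8.png

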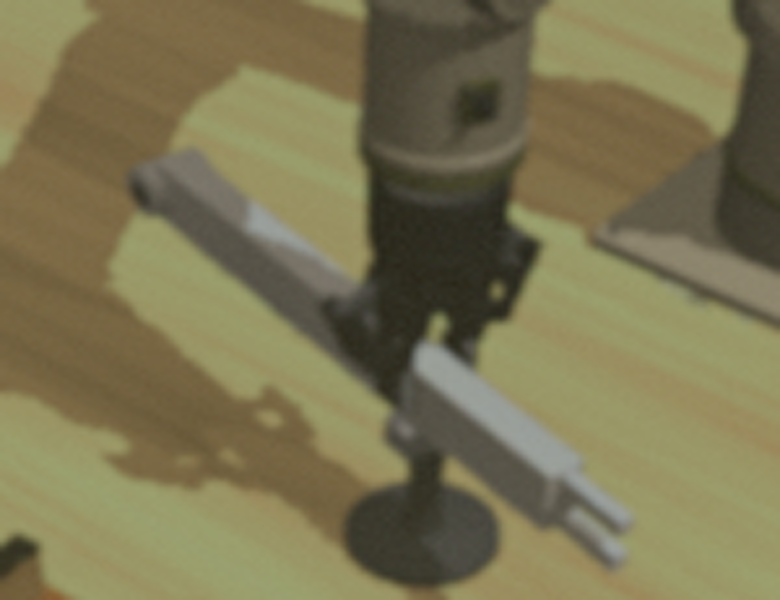

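Leg lies level in the saddle, held by nothing. The tool reads no force. Open a bit more and back straight up.

Emit:
move_arm(
  moves=[
    [[0,0,0],[0,0,0],0.5],
    [[0,0,0],[0,0,0],0.55],
    [[0,0,-0.2],[0,0,0],0.55],
    [[0,0,-0.4],[0,0,0],0.55],
    [[0,0,-0.6],[0,0,0],0.55],
  ],
)

```text
clock: 20.38
position: [0.4366, -0.0094, 0.159]
ee_rot: [0.788, 0.616, -0.0, -0.0]
ft_force: [-0.2, 0.1, -0.2]
grip_width: 0.55
```

Emit:
move_arm(
  moves=[
    [[0,0,-1],[0,0,0],0.55],
    [[0,0,-1],[0,0,0],0.55],
    [[0,0,-1],[0,0,0],0.55],
    [[0,0,-0.6],[0,0,0],0.55],
    [[0,0,0],[0,0,0],0.55],
  ],
)

```text
clock: 21.0
position: [0.4372, -0.0095, 0.2491]
ee_rot: [0.788, 0.616, 0.001, 0.001]
ft_force: [-0.1, 0.3, -0.5]
grip_width: 0.553
```

```bash
python3 -c "
from h import *
a=camera('scene').astype(int)
for k in range(18): im=camera('scene')
print('changed px in 0.9 s',(np.abs(cv2.GaussianBlur(im,(5,5),0).astype(int)-cv2.GaussianBlur(a.astype(np.uint8),(5,5),0)).max(2)>25)[60:240,240:440].sum()); st()
i=camera_info('scene')
d=np.array([np.cos(np.radians(76)),np.sin(np.radians(76)),0]);g=np.array([.4367,-.0095,0])
# body ends: grasp at s=+72mm from origin; bush centre, plate tip, at level height
for s in(.192,-.238): print(s)
o=g-d*.0722
pts=np.array([o-d*.192+[0,0,.135],o+d*.238+[0,0,.135]])
v=im[:,:,::-1].copy()
for p in proj(i,pts): print(p); cv2.circle(v,tuple(int(round(c)) for c in p),1,(0,0,255),-1)
cv2.imwrite('pics/s9.png',cv2.resize(v[60:210,260:430],(680,600),interpolation=cv2.INTER_CUBIC))
"
```

```text
changed px in 0.9 s 0
21.95 [ 0.4366 -0.0095  0.2481] head 76.05 zax [ 0.     -0.0001 -1.    ] F [ 0.3479 -0.4869 -0.4747] M [-0.0116  0.0557 -0.0182] g 0.5496457430561058
0.192
-0.238
[302.1739 108.794 ]
[388.4482 187.2897]
```

View pics/s9.png

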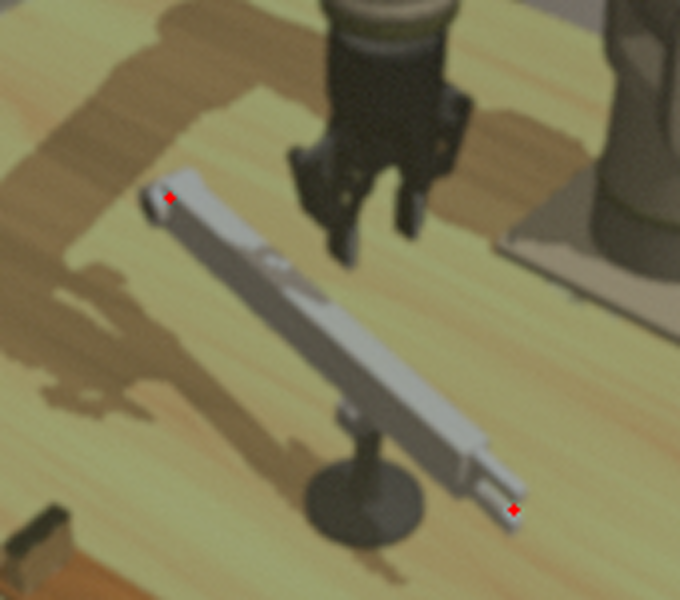

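Both ends fall on the points predicted for a level leg (red dots at the bush and plate tip). Nothing moved in 0.9 s and the gripper is clear, so I'm handing in.

```bash
python3 -c "
from workcell import *
print(hand_in())"
```

```text
the job is handed in; nothing more can be done
None
```

The leg is resting level in the spray post's saddle groove with the gripper clear above it, and the job was handed in at about 22 s of the 72 s allowed.

- **Finding the balance point:** I lifted the leg about 5 mm at its middle, where the wrist readings put the balance point about 73 mm toward the plate. A second lift at 72 mm was nearly balanced, with the leg weighing about 7.8 N.
- **Placing it:** I carried it level, turned it to the groove's heading of about 76° and lowered it in small steps. It touched down at the expected height, with no vertical force above about 1 N and about 3–4 N sideways, which I relieved before letting go.
- **Last checks:** After release the wrist read no load. In the scene picture both ends sat where a level leg should put them, and nothing in the picture around the post changed over 0.9 s. The arm came nowhere near the can, jar, tape or sanding block, though I made no separate final check of them.
- **Disagreement:** The balance estimates differed by a few millimetres: 73 mm, 77 mm, and 80 mm while carrying. I placed the leg using a pooled value of about 78 mm, and the spread fits within the saddle's ±11 mm.

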